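# Close the waste bin that stands open on its stay, without a slam

## Robot

A 7-joint arm with a two-finger parallel gripper is mounted at the origin on a cart in front of the work surface, level with it; the furniture and walls round the work are solid. World frame = base frame: x ahead of the robot, y to its left, z up, the work surface at z = 0. Lengths are in mm, angles in rad, forces in N, time in s.
With the tool pointing down it reaches from about 400 to 850 mm from the base axis. Payload 4.4 kg.
Tool frame: the origin (TCP) lies on the front face of the gripper's body, between the roots of the fingers; the fingertips stand 97 mm ahead of it and the grasp point (between the pads) lies 78 mm ahead of it; z points along the fingers, y is the line along which they close (so a half turn about z gives the same grasp; the last joint's range is limited). The gripper opens to 94 mm and grips with 3 to 60 N. Pads are 16 mm wide; open, the fingers measure 119 mm over their backs; the gripper's body (75 mm by 177 mm) begins 78 mm behind the grasp point.
Start: joints at [1.065, 0.628, 0.038, 1.517, -0.027, 0.996, -0.02], TCP at [276.769, -588.146, 302.678] pointing down, gripper open.
Joint ranges: [-3.06, 3.06], [-0.37, 2.12], [-1.25, 1.32], [0.18, 2.47], [-1.1, 4.24], [0.23, 1.98], [-2.94, 2.94]. Speed limits (rad/s): [2.57, 2.57, 3.14, 3.14, 3.14, 3.14, 3.14].

## Interface

Orientations are given as a unit quaternion [w, x, y, z].
In Python, from rig import get_state, cams, bot gives the robot as it stands. The module is installed in compiled form; this text tells all that it offers.
- The arm moves only by the shell command python3 -m jog 'ROWS' [OPENING] [FORCE]. ROWS is a JSON object of lists of equal length, an entry for each row: "slide": the shift along the tool's x, y, z in cm, a list of three; "twist": the turn about the tool's z in degrees. A call has exactly 8 rows; each row shifts and turns the commanded pose from where the row before left it, along the tool's axes as they then stand; what a row does not reach is not made up. A row lasts 1/10 s, in which the tool goes at most 50 mm and 8.59 degrees, less where a joint would pass 70% of its speed; a pose out of reach is approached as far as the arm can. A call with a gripper value outside its range is refused whole. OPENING is the finger opening in cm, from 0 to 9.4, set as the call begins (- or left out, the last holds). The fingers move at their own pace and stop on an object; FORCE is the grip in N (left out, the last holds). Time passes only in rows, so rows that do not move let the fingers close, or fill a call up. It gives the time, the measured TCP pose, the force, the opening and the grip force at its end, in the units of the state.
- get_state(): the state, without advancing time (a new reading comes with each control period).
- cams.camera(name): name is "side" or "top"; returns a dict with "pixels" (480x640x3 uint8, red, green, blue), "mtx" (3x3 intrinsics, pixels), "T" (4x4, takes a point from camera to world coordinates). Camera axes: x right, y down, z forward; pixel columns grow to the right and rows downward; lengths in mm; the calibration is good to about 2 mm. A picture is of the moment at which its call begins. There is no depth.
- bot.sign_off(): hands the job in; it is judged then, once.
Trained networks look in the newest picture that a camera, given by its name, has taken for a name from the list of things; names that differ only in an ending like _2 or _b are one class to them, and where a whole thing is asked for, a point or a joint stands for the part that bears it (a point fixed in the world has none). Each returns a list of dicts, best first, with "confidence" (0 to 1); they miss things now and then, are a little off and sometimes report something else, mostly with a low value. They report only what shows in the picture. A call takes as long as a camera call.
- cams.spot_in(name, camera): "pixel" ([column, row] in pixels, amid what is visible of it).
- cams.outline_of(name, camera): "pixels" (480x640 bool, what is visible of it) and "pixel" ([column, row] in pixels, amid what is visible of it).
The state is a dict: "time": time; "qpos": joint angles; "qvel": joint speeds; "joint_torque": joint torques, N m; "tool_pos": TCP position; "tcp_rot": TCP orientation; "ft_force": force on the tool from outside, world axes, zero at the start; "wrist_torque": the same for the moment, N m; "opening": finger opening in mm; "gripper_force": force on a finger pad.
Only numpy, scipy, OpenCV 4.12 (cv2) and the standard library are available. Lean on these libraries where they do the work, as an engineer would, in place of code of your own. Each camera call takes 0.05 s, during which the arm holds its last target. There are 200 camera calls.

## Task

One of the two steel waste bins was left standing open to air: its lid rests on a small stay at its right side. Press that bin's front lever down with your fingertips until the lid rises off the stay and the stay drops away, then, keeping your fingers on the lever, let it come up slowly so that the lid goes down gently and shuts without slamming. Do it all by pushing on the lever, without touching the lid or the stay, and leave the other bin shut and everything else where it stands.

Things in the scene. Friction and masses are not known exactly. Their poses are not given: they have to be found in the camera images.
- open_bin: the bin that stands open: steel box 150 deep x 120 wide x 160 mm high, fixed to the worktop, black liner inside; origin under its centre, front (lever side) faces its -x, right side seen from the robot is its -y. A bent bar along each side carries the lever's paddle 95 mm out in front; a rod on each side links lever and lid. Pressing takes 3 to 6 N; only the lid's weight pushes the lever back up, nothing brakes it.
- open_bin_paddle (a point): push point of the open bin's lever: top centre of its level paddle, 66 mm wide (its y axis, always level) x 34 mm deep, steel with a ribbed black pad. Height above the worktop: 106 mm with the lid shut, 79 mm with the lid on the stay (start), 51 mm lever fully down; it moves straight up and down within 3 mm, 170 mm in front of the bin's centre
- open_bin_lid (a joint): angle of the open bin's steel lid (rad), 156 mm deep x 128 mm wide, hinged along the back top edge: 0 shut, 0.52 resting on the stay (start), 1.10 fully open; about 50 mm of paddle travel per rad
- open_bin_stay (a joint): angle of the open bin's stay (rad), a 75 mm dark steel strip hinged high on the bin's right side: 1.41 standing under a pin on the lid's edge (start), 0 lying along the side. Its saddle keeps it up while the lid rests on it; a light spring swings it down by itself within 0.5 s once the lid is about 0.1 rad or more higher.
- shut_bin_paddle (a point): the same push point on the other bin, of the same make, whose lid is shut and whose stay is down: not to be pressed. A coffee grinder over 0.4 m tall is fixed just to the right of the right-hand bin (left side about y = 0, front about x = 0.53) and an espresso machine right of it (front about x = 0.63): keep arm and gripper clear of both
- shut_bin_lid (a joint): angle of the other bin's lid (rad): 0 shut, as it shall stay
- teaspoon: steel teaspoon lying on the worktop, 130 x 27 x 11 mm, between the two levers; origin under its centre; not to be moved
- tamper: coffee tamper with a dark knob, 58 mm across, 86 mm tall, to the right of the levers; origin under its centre; not to be moved
- milk_jug: steel milk jug with a handle, 87 x 110 x 104 mm, further right; origin under its centre; not to be moved
- espresso_cup: small white espresso cup with a handle, 59 x 83 x 52 mm, left of the levers; origin under its centre; not to be moved
- glass_mug: clear glass, 76 mm across, 86 mm tall, on the left; origin under its centre; not to be moved
- caddy_brown: black sachet caddy, 72 x 76 x 69 mm, beside the left bin; origin under its centre; not to be moved

How it is judged (in metres and radians):
On the way, in this order (a step that is already met when the one before it is completed fails the run):
1. with the fingers pressing the lever, the lid is raised off the stay and the stay has dropped (value of joint open_bin_stay below 0.25 rad and value of joint open_bin_lid above 0.45 rad and contact force between the fingers and open_bin_lever above 0.3 N), for 0.1 s.
2. the lid comes down through its lower half with the fingers still on the lever (value of joint open_bin_lid between 0.05 and 0.42 rad and contact force between the fingers and open_bin_lever above 0.3 N), for 0.1 s.
At the end, for the whole second after the job is handed in: The bin that stood open is shut (lid within 0.03 rad of closed) with its stay lying down (within 0.15 rad), the other bin is shut, and the six loose things are within 20 mm of where they stood (value of joint each of open_bin_lid, shut_bin_lid below 0.03 rad and value of joint open_bin_stay below 0.15 rad and distance of each of teaspoon, tamper, milk_jug, espresso_cup, glass_mug, caddy_brown from where it was at the start of the episode below 0.02 m); the robot touches nothing.
It fails at once if the lid slams: it is within 0.35 rad of shut and closing faster than 1.5 rad/s (about 75 mm/s at the paddle) (value of joint open_bin_lid between 0.005 and 0.35 rad and velocity of joint open_bin_lid below -1.5 rad/s).
It fails at once if the lid or the stay is touched with more than 1 N (contact force between any of the fingers, the arm and open_bin_lid above 1 N or contact force between any of the fingers, the arm and open_bin_stay above 1 N).
It fails at once if the other bin's lid is raised by more than 0.08 rad (value of joint shut_bin_lid above 0.08 rad).
It fails at once if one of the loose things is lifted, knocked over or shifted by more than 20 mm (distance of any of teaspoon, tamper, milk_jug, espresso_cup, glass_mug, caddy_brown from where it was at the start of the episode above 0.02 m).
It also fails if it takes over 48 s, if anything falls off the work surface, if the arm or the gripper's body presses on something with over 40 N, if the wrist force passes 120 N, or if a joint passes its speed limit or range.

## Working session

There is one attempt and no reset: what is moved stays moved. The work goes in short steps, Python scripts to look and compute and a shell command to move; the robot and the scene stay as the last step left them, time stands still between calls to the robot, and variables do not carry over. Pictures are saved under pics/ and viewed, at most 10 in all, crops included, and the job is handed in when it is done.

```bash
mkdir -p pics; cat > h.py <<'E'
import numpy as np, cv2
from rig import get_state, cams, bot
def ray(c,p):
    K=c["mtx"];T=np.array(c["T"]);d=T[:3,:3]@np.linalg.solve(K,[p[0],p[1],1.]);return T[:3,3],d
def atz(c,p,z):
    o,d=ray(c,p);return o+d*(z-o[2])/d[2]
def tri(r1,r2):
    A=[];b=[]
    for o,d in (r1,r2):
        d=d/np.linalg.norm(d);P=np.eye(3)-np.outer(d,d);A.append(P);b.append(P@o)
    return np.linalg.lstsq(np.vstack(A),np.hstack(b),rcond=None)[0]
E
python3 - <<'E'
from h import *
C={}
for n in("top","side"):
    C[n]=cams.camera(n);cv2.imwrite(f"pics/{n}1.png",C[n]["pixels"][:,:,::-1])
    print(n,np.round(C[n]["T"],2).tolist())
    for t in("open_bin_paddle","shut_bin_paddle","teaspoon","tamper","espresso_cup","open_bin_lid","open_bin"):
        print(t,[(np.round(r["pixel"]).tolist(),round(r["confidence"],2)) for r in cams.spot_in(t,n)[:3]])
s=get_state();print(s["time"],s["tool_pos"],s["tcp_rot"],s["ft_force"])
E
```

```text
top [[0.01, -0.99, 0.12, 455.28], [-1.0, -0.01, -0.03, 229.87], [0.03, -0.12, -0.99, 1224.09], [0.0, 0.0, 0.0, 1.0]]
open_bin_paddle [([378.0, 282.0], 0.62)]
shut_bin_paddle [([151.0, 291.0], 0.73), ([277.0, 287.0], 0.57), ([195.0, 251.0], 0.19)]
teaspoon [([313.0, 284.0], 0.61), ([426.0, 292.0], 0.56)]
tamper [([425.0, 293.0], 0.69), ([192.0, 305.0], 0.52)]
espresso_cup [([191.0, 304.0], 0.94)]
open_bin_lid [([351.0, 219.0], 0.81)]
open_bin [([352.0, 228.0], 0.79)]
side [[-0.97, -0.12, 0.22, 205.66], [-0.25, 0.42, -0.87, 1621.09], [0.01, -0.9, -0.44, 826.33], [0.0, 0.0, 0.0, 1.0]]
open_bin_paddle [([350.0, 223.0], 0.64), ([369.0, 222.0], 0.42)]
shut_bin_paddle [([326.0, 272.0], 0.86)]
teaspoon [([275.0, 243.0], 0.55), ([352.0, 273.0], 0.51)]
tamper [([372.0, 219.0], 0.69)]
espresso_cup [([334.0, 334.0], 0.62), ([304.0, 351.0], 0.23)]
open_bin_lid [([295.0, 194.0], 0.74)]
open_bin [([304.0, 210.0], 0.89)]
0.8 [ 276.7636212  -588.14792841  302.72070777] [3.02127089e-05 9.75917754e-01 2.18138801e-01 2.79172012e-05] [0.41498621 0.16056644 0.42585001]
```

View pics/top1.png

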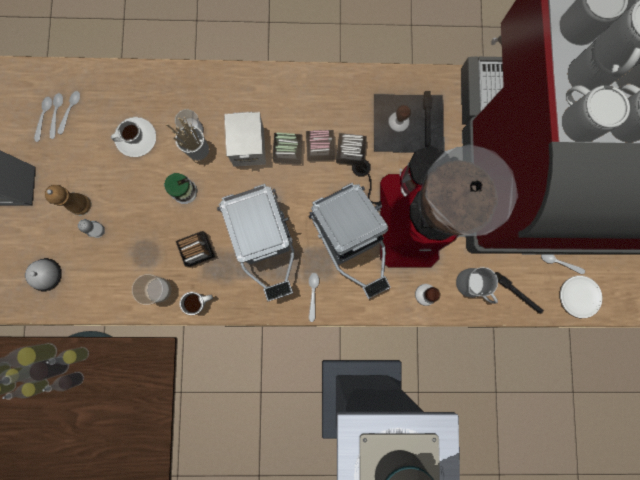

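View pics/side1.png

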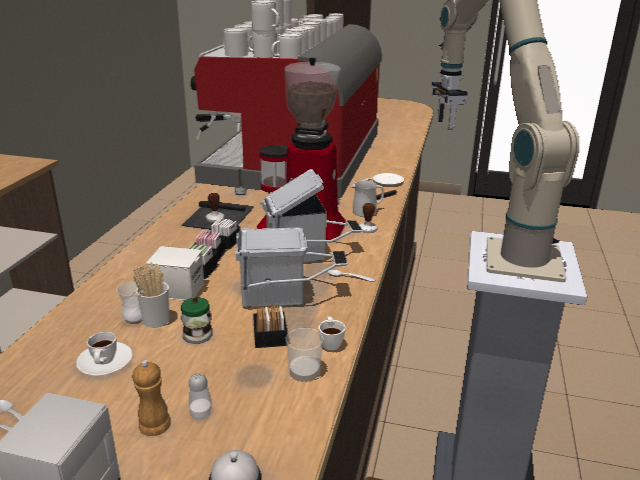

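The top view shows the right bin open: paddle near (376,288), lid near (350,218). The shut bin's paddle is at (278,291), the spoon at (313,295) and the tamper at (428,294). In the side view the open paddle is at about (353,227).

```bash
python3 - <<'E'
from h import *
C={n:cams.camera(n) for n in("top","side")}
top=C["top"]
for n,z in(("open_bin_paddle",79),("shut_bin_paddle",106)):
    o=cams.outline_of(n,"top")
    for r in o[:3]:
        m=r["pixels"]; ys,xs=np.nonzero(m); print(n,r["confidence"],m.sum(),xs.min(),xs.max(),ys.min(),ys.max(),atz(top,r["pixel"],z).round())
for nm,p,z in(("open pad eye",(376.5,288),79),("shut pad",(278,291),106),("spoon",(313,297),5),("tamper top",(430,294),80),("tamper base",(424,295),5),("jug",(477,283),100),("cup",(192,303),50),("grinder front-left",(386,266),10)):
    print(nm,atz(top,p,z).round())
# dark pad blobs
g=cv2.cvtColor(top["pixels"],cv2.COLOR_RGB2GRAY)
for (x0,x1,y0,y1,z) in((358,395,272,304,79),(258,298,278,305,106)):
    m=(g[y0:y1,x0:x1]<55).astype(np.uint8)
    n,l,st,ce=cv2.connectedComponentsWithStats(m);k=1+np.argmax(st[1:,4])
    ys,xs=np.nonzero(l==k);pts=np.array([[x+x0,y+y0] for x,y in zip(xs,ys)],np.float32)
    R=cv2.minAreaRect(pts);B=cv2.boxPoints(R);print("blob",len(pts),R)
    print("center",atz(top,R[0],z).round(1));print([atz(top,b,z)[:2].round().tolist() for b in B])
print("tri",tri(ray(top,(376.5,288)),ray(C["side"],(353,227))).round(1))
im=np.hstack([cv2.resize(top["pixels"][200:320,250:450],(800,480),interpolation=cv2.INTER_CUBIC)])
cv2.imwrite("pics/crop1.png",im[:,:,::-1]);print(get_state()["time"])
E
```

```text
open_bin_paddle 0.92 734 310 390 214 298 [493.  76.  79.]
shut_bin_paddle 0.6 335 243 290 207 299 [469. 312. 106.]
open pad eye [477.  65.  79.]
shut pad [468. 312. 106.]
spoon [453. 226.   5.]
tamper top [463. -71.  80.]
tamper base [461. -74.   5.]
jug [ 491. -185.  100.]
cup [436. 536.  50.]
grinder front-left [538.  29.  10.]
blob 214 ((376.3999938964844, 287.300048828125), (9.838699340820312, 21.0190372467041), 63.43495178222656)
center [479.   65.4  79. ]
[[478.0, 95.0], [502.0, 47.0], [480.0, 36.0], [456.0, 84.0]]
blob 226 ((277.6500244140625, 290.45001220703125), (10.11928653717041, 22.452171325683594), 71.56504821777344)
center [469.1 313.2 106. ]
[[472.0, 343.0], [490.0, 291.0], [466.0, 283.0], [449.0, 335.0]]
tri [480.6  64.4  69.2]
1.0
```

View pics/crop1.png

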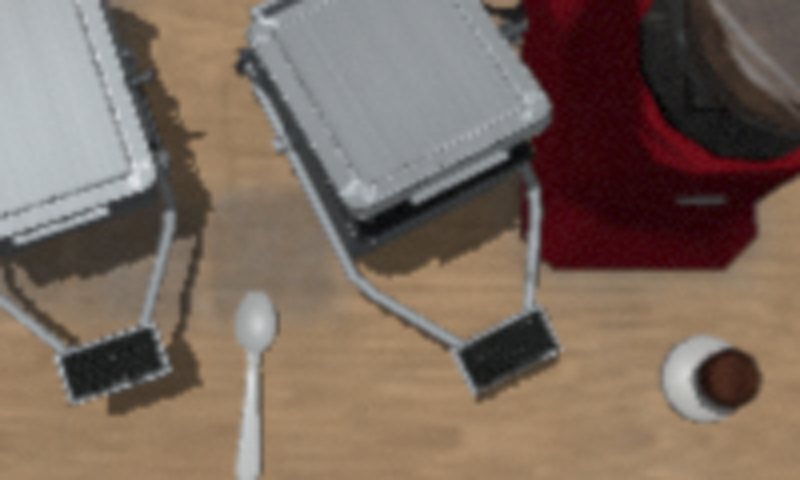

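```bash
python3 -m jog '{"slide":[[0,0,0],[0,0,0],[0,0,0],[0,0,0],[1.4,-4,0],[1.4,-4,0],[1.4,-4,0],[1.4,-4,0]],"twist":[7.5,7.5,7.5,7.5,0,0,0,0]}' 0 10
```

```text
time: 1.8
tool_pos: [346.5, -431.9, 302.8]
tcp_rot: [0.0, 0.999, -0.042, 0.0]
ft_force: [0.1, 0.0, -0.6]
opening: 33.7
gripper_force: 0.0
```

```bash
python3 -m jog '{"slide":[[1.3,-4.2,0],[1.3,-4.2,0],[1.3,-4.2,0],[1.3,-4.2,0],[1.3,-4.2,0],[-0.3,-4,0],[-0.3,-4,0],[-0.3,-4,0]],"twist":[0,0,0,0,0,0,0,0]}' 0 10
```

```text
time: 2.6
tool_pos: [429.4, -107.6, 302.9]
tcp_rot: [0.0, 0.999, -0.042, 0.0]
ft_force: [0.9, -1.1, 0.1]
opening: 0.2
gripper_force: 0.0
```

```bash
python3 -m jog '{"slide":[[-0.3,-4,0],[-0.3,-4,0],[-0.3,-4,0],[-0.3,-4,0],[0,-1,0],[0,0,0],[0,0,0],[0,0,0]],"twist":[0,0,0,0,0,0,0,0]}' 0 10
```

```text
time: 3.4
tool_pos: [431.7, 59.4, 302.7]
tcp_rot: [0.0, 0.999, -0.043, 0.0]
ft_force: [0.3, 0.3, -0.1]
opening: 0.5
gripper_force: 0.0
```

```bash
python3 -m jog '{"slide":[[2.1,-0.5,0],[2,-0.4,0],[0,0,2],[0,0,2],[0,0,2],[0,0,2],[0,0,0.5],[0,0,0]],"twist":[0,0,0,0,0,0,0,0]}' 0 10; python3 - <<'E'
from h import *
a=cams.camera("top")["pixels"][220:340,300:460];b=cams.camera("side")["pixels"][160:280,270:430]
cv2.imwrite("pics/c2.png",cv2.resize(np.vstack([a,b]),(800,1200),interpolation=cv2.INTER_CUBIC)[:,:,::-1][::2,::2])
E
```

```text
time: 4.2
tool_pos: [473.1, 65.5, 217.3]
tcp_rot: [0.0, 0.999, -0.043, -0.001]
ft_force: [-0.1, -0.1, 0.0]
opening: 0.4
gripper_force: 0.0
```

View pics/c2.png

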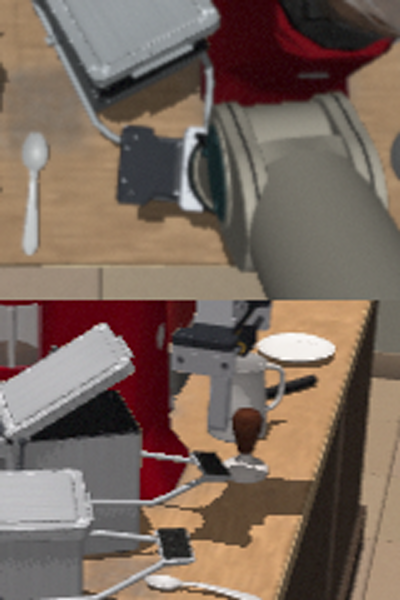

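Top: the gripper is over the paddle and clear of the grinder. Side: the fingertip (px ~357,214) is just above the paddle (~355,225), so I press.

```bash
python3 -m jog '{"slide":[[0,0,0.9],[0,0,0.9],[0,0,0.9],[0,0,0.7],[0,0,0.3],[0,0,0.3],[0,0,0.3],[0,0,0.3]],"twist":[0,0,0,0,0,0,0,0]}' 0 10
```

```text
time: 5.1
tool_pos: [473.3, 66.7, 171.8]
tcp_rot: [-0.0, 0.999, -0.042, 0.0]
ft_force: [-0.8, 0.1, 4.2]
opening: 0.5
gripper_force: 2.5
```

```bash
python3 -m jog '{"slide":[[0,0,0.2],[0,0,0.2],[0,0,0.2],[0,0,0.2],[0,0,0.2],[0,0,0.2],[0,0,0],[0,0,0]],"twist":[0,0,0,0,0,0,0,0]}' 0 10; python3 -m jog '{"slide":[[0,0,0],[0,0,0],[0,0,0],[0,0,0],[0,0,0],[0,0,0],[0,0,0],[0,0,0]],"twist":[0,0,0,0,0,0,0,0]}' 0 10;  python3 - <<'E'
from h import *
b=cams.camera("side")["pixels"][150:290,250:430]
cv2.imwrite("pics/c3.png",cv2.resize(b,(720,560),interpolation=cv2.INTER_CUBIC)[:,:,::-1])
E
```

```text
time: 5.9
tool_pos: [473.7, 66.9, 159.7]
tcp_rot: [-0.0, 0.999, -0.042, 0.0]
ft_force: [1.1, 0.5, 3.7]
opening: 0.1
gripper_force: 1.5
time: 6.7
tool_pos: [473.4, 66.7, 159.7]
tcp_rot: [-0.0, 0.999, -0.042, 0.0]
ft_force: [1.4, 0.5, 3.7]
opening: 0.4
gripper_force: 1.5
```

View pics/c3.png

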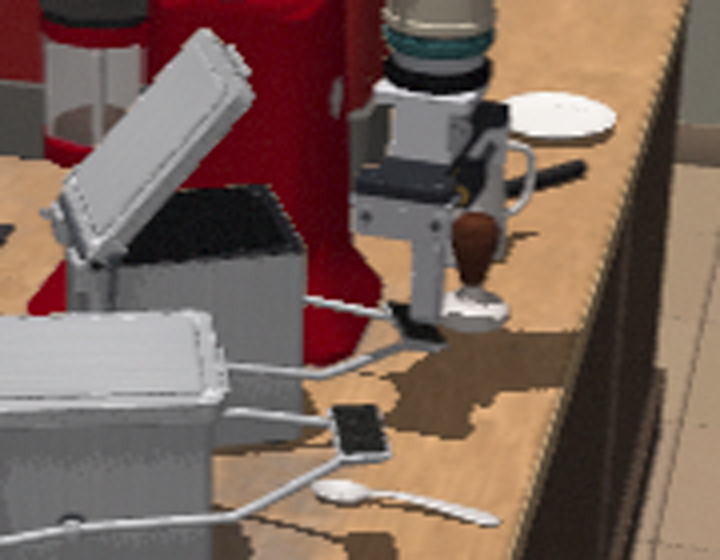

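The lid is well up (~0.85 rad), no stay shows under it, and the fingers are on the paddle. Now I let it up slowly.

```bash
python3 -m jog '{"slide":[[0,0,-0.2],[0,0,-0.2],[0,0,-0.2],[0,0,-0.2],[0,0,-0.2],[0,0,-0.2],[0,0,-0.2],[0,0,-0.2]],"twist":[0,0,0,0,0,0,0,0]}' 0 10; python3 -m jog '{"slide":[[0,0,-0.2],[0,0,-0.2],[0,0,-0.2],[0,0,-0.2],[0,0,0],[0,0,0],[0,0,0],[0,0,0]],"twist":[0,0,0,0,0,0,0,0]}' 0 10
```

```text
time: 7.55
tool_pos: [472.8, 66.4, 175.7]
tcp_rot: [0.0, 0.999, -0.042, -0.001]
ft_force: [-1.9, -0.2, 4.0]
opening: 0.5
gripper_force: 2.0
time: 8.35
tool_pos: [473.0, 66.6, 183.6]
tcp_rot: [0.0, 0.999, -0.042, -0.0]
ft_force: [-2.7, -2.0, 4.6]
opening: 0.2
gripper_force: 2.5
```

Still 4.6 N at tip height 87, below the stay position, so the stay is down and the fingers still carry the lid.

```bash
python3 -m jog '{"slide":[[0,0,-0.2],[0,0,-0.2],[0,0,-0.2],[0,0,-0.2],[0,0,-0.15],[0,0,-0.15],[0,0,-0.15],[0,0,-0.15]],"twist":[0,0,0,0,0,0,0,0]}' 0 10; python3 -m jog '{"slide":[[0,0,-0.15],[0,0,-0.15],[0,0,-0.15],[0,0,-0.15],[0,0,-0.15],[0,0,-0.15],[0,0,-0.15],[0,0,-0.15]],"twist":[0,0,0,0,0,0,0,0]}' 0 10
```

```text
time: 9.15
tool_pos: [473.8, 67.0, 198.0]
tcp_rot: [-0.0, 0.999, -0.042, 0.001]
ft_force: [-2.1, -0.0, 4.4]
opening: 0.5
gripper_force: 2.4
time: 9.95
tool_pos: [473.1, 66.6, 209.6]
tcp_rot: [0.0, 0.999, -0.042, -0.0]
ft_force: [0.4, 0.2, -0.5]
opening: 0.6
gripper_force: 0.0
```

Contact was released at about the shut height. I back off straight up and toward the robot, then look.

```bash
python3 -m jog '{"slide":[[0,0,-1],[0,0,-2],[0,0,-2],[0,0,-2],[-2,0,-2],[-2,0,0],[0,0,0],[0,0,0]],"twist":[0,0,0,0,0,0,0,0]}' 0 10;  python3 - <<'E'
from h import *
b=cams.camera("side")["pixels"][150:290,250:430];a=cams.camera("top")["pixels"][170:310,280:460]
cv2.imwrite("pics/c4.png",cv2.resize(np.hstack([a,b]),(792,308),interpolation=cv2.INTER_CUBIC)[:,:,::-1])
E
```

```text
time: 10.75
tool_pos: [433.9, 70.1, 300.2]
tcp_rot: [-0.0, 0.999, -0.042, 0.001]
ft_force: [0.1, -0.5, -0.2]
opening: 0.5
gripper_force: 0.0
```

View pics/c4.png

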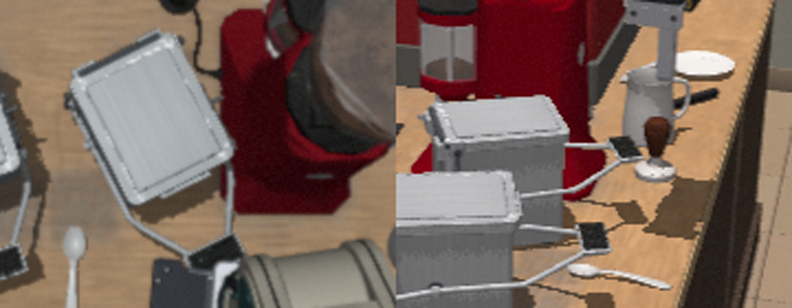

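Both lids are shut, the robot is clear, and the spoon and tamper are where they stood.

```bash
python3 -c "
from rig import bot
print(bot.sign_off())"
```

```text
the job is handed in; nothing more can be done
None
```

The open bin is now shut: I pressed its lever until the stay dropped, then let it up slowly with the fingers on it; the final pictures show both bins shut and nothing near them moved, and the job is handed in, with no verdict returned.

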